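# Dial the combination of the red key box

### The arm

A 6-joint arm with a two-finger parallel gripper is mounted at the origin on the work surface. World frame = base frame: x ahead of the robot, y to its left, z up, the work surface at z = 0. Lengths are in m, angles in rad, forces in N, time in s.
With the tool pointing down it reaches from about 0.25 to 0.85 m from the base axis. Payload 12.5 kg.
Tool frame: the origin (TCP) lies between the finger pads; the fingertips stand 14 mm ahead of it and the grasp point (between the pads) lies 5 mm behind it; y points along the fingers, z is the direction in which the jaws open and shut, and the axes are right-handed (so a half turn about y gives the same grasp; the last joint's range is limited). The gripper opens to 93 mm and grips with 3 to 60 N. Pads are 15 mm wide; open, the fingers measure 128 mm over their backs; the gripper's body (75 mm by 188 mm) begins 65 mm behind the grasp point.
Start: joints at [-1.2, 0.351, 1.652, -0, 1.139, -0.085], TCP at [0.242, -0.494, 0.233] pointing down, gripper open.
Joint ranges: [-2.75, 2.75], [-0.79, 2.1], [0.01, 2.65], [-1.57, 4.71], [0.07, 3.14], [-2.87, 2.87]. Speed limits (rad/s): [2.22, 2.22, 2.79, 3.14, 3.14, 3.14].

### API

Orientations are given as a rotation vector (axis times angle).
In Python, from workcell import bot gives the robot as it stands.
- The arm moves only by the tool apply_moves, never from a script. Its argument "series" is a list of rows, each an object of numbers: "tx", "ty", "tz": the shift along the tool's x, y, z in mm; "roll": the turn about the tool's y in degrees; "hand": the gripper's target within -1 to 1 (fully open at 1, half-way at 0, shut at -1). In form: [{"tx": .., "ty": .., "tz": .., "roll": .., "hand": ..}, ...]. A call has 1 to 10 rows; each row is the pose to reach, as a shift and turn from the pose measured when the call began, along the tool's axes at that moment; what a row does not reach only later rows make up. A row lasts 1/8 s, in which the tool goes at most 62.5 mm and 10.7 degrees, less where a joint would pass 70% of its speed; a pose out of reach is approached as far as the arm can. A call with a gripper value outside its range is refused whole. The fingers move at their own pace and stop on an object; "force" is the grip in N (left out, the last holds). Time passes only in rows, so rows that repeat a pose let the fingers close. It gives the time, the measured TCP pose, the force and the opening at its end, in the units of the state.
- bot.read_state(): the state, without advancing time (a new reading comes with each control period).
- bot.get_image(name): name is "scene" or "top" or "wrist"; returns (picture, depth): 384x512x3 uint8, red, green, blue; 384x512 float32, m along the optical axis (not along the pixel's ray), 0 where there is no reading.
- bot.get_calibration(name): a dict with "K" (3x3 intrinsics, pixels), "camera_from_world" (4x4, takes a point from world to camera coordinates). Camera axes: x right, y down, z forward; pixel columns grow to the right and rows downward; lengths in m; the calibration is good to about 2 mm. A picture is of the moment at which its call begins: read the wrist's pose just before it. get_calibration takes no time and is no camera call; for the wrist camera it gives the pose at the moment of the call.
- bot.job_done(): hands the job in, once; it reports no verdict.
The state is a dict: "time_s": time; "joint_pos": joint angles; "qvel": joint speeds; "joint_torque": joint torques, N m; "ee_pos": TCP position; "eef_rot": TCP orientation; "wrist_force": force on the tool from outside, world axes, zero at the start; "moment": the same for the moment, N m; "gripper_width": finger opening in m.
Only numpy, scipy, OpenCV 4.12 (cv2) and the standard library are available. Lean on these libraries where they do the work, as an engineer would, in place of code of your own. Each camera call takes 0.05 s, during which the arm holds its last target.

### The job

On the bench stand a red key box and a blue cash box, each with a combination dial on its lid. Dial the red box's two-number combination: turn its dial left (anticlockwise seen from above) until the pointer is at 40 left, the yellow mark, pause there with the dial still for about a second, then turn it right (clockwise) to 30 right, the blue mark, and let go. Leave the blue box's dial alone.

Things in the scene. Friction and masses are not known exactly. Their poses are not given: they have to be found in the camera images.
- key_box: Red painted steel box, 200 x 150 x 100 mm high, fixed to the bench; yaw within 20 degrees. Origin: centre of its underside. Its x axis (200 mm side) points away from the robot, to the white zero mark. On its lid a fixed dark plate, 116 mm across, top 103 mm above the bench, bears a tick every 10 degrees, a broad yellow mark at 40 left and a broad blue mark at 30 right of zero.
- key_dial_grip (a point): Grip point of the red box's dial: on its vertical axis over the lid's centre, 134 mm above the bench. Black disc 68 mm across, upper face at 111 mm; on it a grey grip bar 58 long, 16 wide, 34 mm high (top at 145 mm), to be pinched across its width from above. Turns with the dial: x along the bar to its pointer end (red line on top and end), y across it, z up.
- key_dial (a joint): Angle of the red box's dial in rad: 0 when the pointer is at the white zero mark, positive to the left (anticlockwise from above), so 40 left is +0.698 and 30 right is -0.524. One scale unit is one degree. Stops at +/-1.31 rad. Light friction (about 0.06 N m) holds it where it is left; no spring, no clicks.
- cash_dial_pointer (a point): Pointer tip of the dial on the blue cash box (box and dial the same as the red ones but for colour, also fixed): on top of the bar's pointer end, 29 mm from that dial's axis, 145 mm above the bench; x points along the bar from the axis to the pointer end, z up. Leave this dial as it is.

How it is judged:
On the way, in this order (a step that is already met when the one before it is completed fails the run):
1. the red box's dial stands still at 40 left, the yellow mark, within 10 degrees, for 0.3 s (value of joint key_dial between 0.5236 and 0.8727 rad and velocity of joint key_dial between -0.1 and 0.1 rad/s), for 0.3 s.
2. then the red box's dial stands still at 30 right, the blue mark, within 10 degrees, for 0.3 s (value of joint key_dial between -0.6981 and -0.3491 rad and velocity of joint key_dial between -0.1 and 0.1 rad/s), for 0.3 s.
At the end, for the whole second after the job is handed in: The red box's dial rests at 30 right (the blue mark) within 10 degrees and is let go; the blue box's dial pointer is within 6 mm (about 12 degrees) of where it began (all of step 2 and distance of cash_dial_pointer from where it was at the start of the episode below 0.006 m); the robot touches nothing.
It fails at once if the blue box's dial is turned (pointer moved more than 6 mm) (distance of cash_dial_pointer from where it was at the start of the episode above 0.006 m).
It also fails if it takes over 35 s, if anything falls off the work surface, if the arm or the gripper's body presses on something with over 40 N, if the wrist force passes 120 N, or if a joint passes its speed limit or range.

## Working session

There is one attempt and no reset: what is moved stays moved. The work goes in short steps, Python scripts to look and compute and a tool call to move; the robot and the scene stay as the last step left them, time stands still between calls to the robot, and variables do not carry over. Pictures are saved under pics/ and viewed, and the job is handed in when it is done.

Besides the shell and the picture viewer there is one more tool, called after ">>>" by a JSON object that holds its "fn" and its "kwargs", one argument or row to a line. apply_moves: Moves the arm, as the interface text tells. Its arguments: {"type":"object","properties":{"series":{"type":"array"},"force":{"type":"number"}},"required":["series"]}

```bash
mkdir -p pics; python3 - <<'E'
from workcell import bot
import cv2,numpy as np
s=bot.read_state(); print(s)
for n in ("top","scene"):
    im,d=bot.get_image(n); c=bot.get_calibration(n); np.savez(f"{n}0.npz",im=im,d=d,K=c["K"],T=c["camera_from_world"])
    cv2.imwrite(f"pics/{n}0.png",im[:,:,::-1])
E
```

```text
{'time_s': 0.0, 'joint_pos': array([-1.19958238e+00,  3.51228726e-01,  1.65242848e+00, -5.89701831e-06,
        1.13909451e+00, -8.46190016e-02]), 'qvel': array([-0.00010507, -0.0019187 , -0.0002601 ,  0.0013936 ,  0.00168059,
        0.00094437]), 'joint_torque': array([ 1.35597031e-05, -4.97324431e+01, -2.85257685e+01,  6.99695991e-02,
        2.57319695e-02, -1.29028253e-04]), 'ee_pos': array([ 0.24200797, -0.49352765,  0.23210387]), 'eef_rot': array([-0.45671303,  1.96944632, -1.96712994]), 'wrist_force': array([-0.00479436,  0.46655589, -0.45038894]), 'moment': array([ 0.0051712 ,  0.01062758, -0.03255474]), 'gripper_width': 0.09312507890091246}
```

```bash
ls .
```

```text
pics
scene0.npz
top0.npz
```

View pics/top0.png

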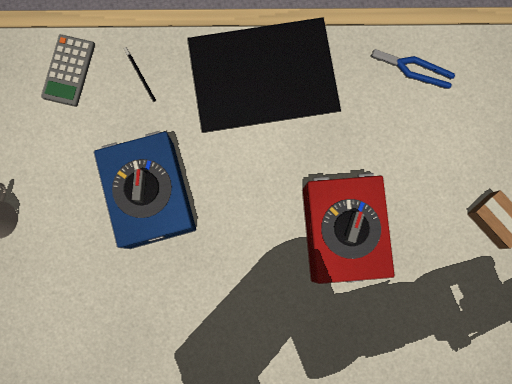

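View pics/scene0.png

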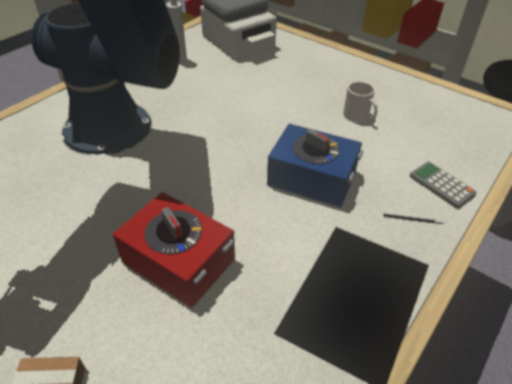

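The top view shows the red box with its dial at about (351,229) and the pointer right of zero. The blue box is at about (140,188), well clear of it. Next I'll measure the red dial.

```bash
cat > h.py <<'E'
import numpy as np,cv2
def ray(uv,z,K,T):
    uv=np.atleast_2d(uv).astype(float); R=T[:3,:3];t=T[:3,3]; c=-R.T@t
    d=(np.linalg.inv(K)@np.c_[uv,np.ones(len(uv))].T).T@R
    return c+d*((z-c[2])/d[:,2])[:,None]
def proj(p,K,T):
    q=(T[:3,:3]@np.atleast_2d(p).T).T+T[:3,3]; q=q@K.T; return q[:,:2]/q[:,2:]
E
python3 - <<'E'
from h import *
z=np.load("top0.npz");im,d,K,T=z["im"],z["d"],z["K"],z["T"]
cv2.imwrite("pics/z1.png",cv2.resize(im[165:290,290:410,::-1],None,fx=4.7,fy=4.7,interpolation=cv2.INTER_CUBIC))
hsv=cv2.cvtColor(im,cv2.COLOR_RGB2HSV); H,S,V=cv2.split(hsv)
roi=np.zeros_like(H,bool); roi[165:290,290:410]=1
P=ray(np.argwhere(np.ones_like(H))[:,::-1],0,K,T)
# 3D from depth
vv,uu=np.mgrid[:384,:512]
pc=np.stack([(uu-K[0,2])/K[0,0]*d,(vv-K[1,2])/K[1,1]*d,d],-1); W=(pc-T[:3,3])@T[:3,:3]
red=((H<10)|(H>170))&(S>150)&roi
# lid: red at height ~0.1
m=roi&(W[...,2]>.09)&(d>0)
lid=(W[...,2]>.09)&(W[...,2]<.106)&roi
print("lid z",np.median(W[...,2][lid&red]))
pts=np.argwhere(m)[:,::-1].astype(np.float32)
w=ray(pts,.1,K,T)[:,:2].astype(np.float32)
r=cv2.minAreaRect((w*1000)); print("lid rect mm",r)
for nm,mm,zz in (("white",(S<60)&(V>150),.103),("yellow",(H>15)&(H<35)&(S>100),.103),("blue",(H>100)&(H<130)&(S>100),.103),("redline",red&(W[...,2]>.125),.145),("bar",(W[...,2]>.135),.145)):
    mm=mm&roi&(W[...,2]>.09)
    q=np.argwhere(mm)[:,::-1]
    if len(q): 
        p=ray(q,zz,K,T)[:,:2]; print(nm,len(q),q.mean(0),p.mean(0), cv2.minAreaRect((p*1000).astype(np.float32)) )
E
```

```text
lid z 0.10050011606774398
lid rect mm ((506.51641845703125, -209.09059143066406), (202.2008819580078, 150.6306610107422), 4.214231491088867)
white 73 [355.12328767 214.17808219] [ 0.53497481 -0.22009113] ((511.0030212402344, -219.12533569335938), (228.89511108398438, 213.64010620117188), 1.5884056091308594)
yellow 42 [333.5 211. ] [ 0.5411499  -0.17836117] ((541.156005859375, -178.35919189453125), (17.694358825683594, 6.94947624206543), 43.80368423461914)
blue 44 [360.43181818 206.63636364] [ 0.54924013 -0.23090033] ((534.5478515625, -222.67262268066406), (9.626791954040527, 52.971134185791016), 60.903343200683594)
redline 68 [353.42647059 222.05882353] [ 0.51629331 -0.20697899] ((500.63494873046875, -197.18467712402344), (137.07626342773438, 173.43812561035156), 89.54493713378906)
bar 352 [354.59090909 227.14488636] [ 0.50679787 -0.20879001] ((508.75799560546875, -202.46893310546875), (211.46316528320312, 222.53465270996094), 89.05491638183594)
```

View pics/z1.png

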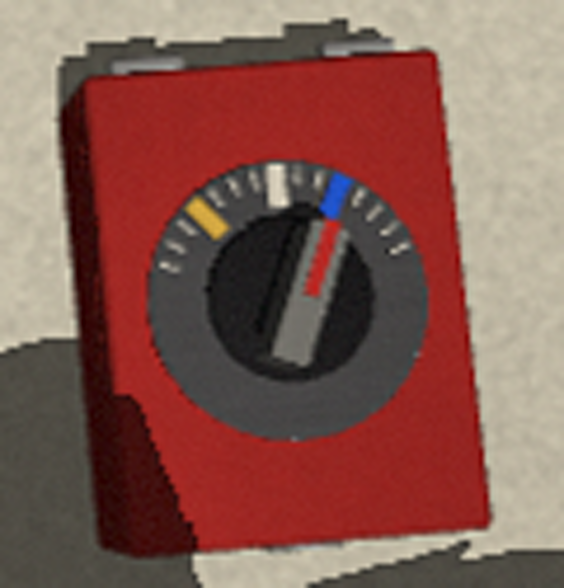

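```bash
python3 - <<'E'
from h import *
from scipy.spatial.transform import Rotation as Ro
z=np.load("top0.npz");im,d,K,T=z["im"],z["d"],z["K"],z["T"]
H,S,V=cv2.split(cv2.cvtColor(im,cv2.COLOR_RGB2HSV))
P=ray(np.argwhere(np.ones_like(H,bool))[:,::-1],.145,K,T).reshape(384,512,3)
C=np.array([.5065,-.2091]); near=np.hypot(*(P[...,:2]-C).transpose(2,0,1))<.034
red=((H<10)|(H>170))&(S>130)&(V>90)&near
vv,uu=np.mgrid[:384,:512]
pc=np.stack([(uu-K[0,2])/K[0,0]*d,(vv-K[1,2])/K[1,1]*d,d],-1); W=(pc-T[:3,3])@T[:3,:3]
bar=(W[...,2]>.138)&near
for n,m in(("red",red),("bar",bar)):
    p=P[m][:,:2]; u,s,vt=np.linalg.svd(p-p.mean(0)); a=np.degrees(np.arctan2(vt[0][1],vt[0][0]))
    print(n,len(p),p.mean(0),"axis",a,"dir from C",np.degrees(np.arctan2(*(p.mean(0)-C)[::-1])),cv2.minAreaRect((p*1000).astype(np.float32)))
from workcell import bot
s=bot.read_state(); R=Ro.from_rotvec(s["eef_rot"]).as_matrix(); print(R.round(4)); print(R.T@(np.r_[C,.139]-s["ee_pos"]))
E
```

```text
red 55 [ 0.52138666 -0.21571587] axis 159.96441425739565 dir from C -23.96114074461042 ((521.2145385742188, -215.45513916015625), (6.302696704864502, 30.89393424987793), 68.53596496582031)
bar 296 [ 0.50719413 -0.20944916] axis 161.28853595587694 dir from C -26.703296956938726 ((508.5451354980469, -205.7797088623047), (30.715784072875977, 58.991146087646484), 79.01351165771484)
[[-8.979e-01 -4.000e-04  4.401e-01]
 [-4.401e-01  9.000e-04 -8.979e-01]
 [-1.000e-04 -1.000e+00 -1.000e-03]]
[-0.36270993  0.0933401  -0.13893576]
```

>>> {"fn": "apply_moves", "kwargs": {
  "series": [
    {"tx":-60,"ty":0,"tz":-23,"roll":8,"hand":1},
    {"tx":-115,"ty":0,"tz":-44,"roll":16,"hand":1},
    {"tx":-170,"ty":0,"tz":-65,"roll":24,"hand":1},
    {"tx":-225,"ty":0,"tz":-86,"roll":32,"hand":1},
    {"tx":-280,"ty":0,"tz":-107,"roll":40,"hand":1},
    {"tx":-330,"ty":0,"tz":-126,"roll":47,"hand":1},
    {"tx":-363,"ty":0,"tz":-139,"roll":47,"hand":1},
    {"tx":-363,"ty":0,"tz":-139,"roll":47,"hand":1},
    {"tx":-363,"ty":0,"tz":-139,"roll":47,"hand":1}
  ]
}}

```text
time_s: 1.23
ee_pos: [0.5062, -0.2094, 0.2321]
eef_rot: [-0.371, -2.023, 2.021]
wrist_force: [0.1, 0.5, -0.3]
gripper_width: 0.0931
```

```bash
cat > look.py <<'E'
from h import *
import sys
from workcell import bot
from scipy.spatial.transform import Rotation as Ro
s=bot.read_state(); c=bot.get_calibration("wrist"); im,d=bot.get_image("wrist"); K,T=np.array(c["K"]),np.array(c["camera_from_world"])
n=sys.argv[1]; np.savez(n+".npz",im=im,d=d,K=K,T=T); cv2.imwrite(f"pics/{n}.png",im[:,:,::-1])
R=Ro.from_rotvec(s["eef_rot"]).as_matrix()
print(s["time_s"],s["ee_pos"],"jaw ang",np.degrees(np.arctan2(R[1,2],R[0,2])),s["joint_pos"].round(3),s["wrist_force"],s["gripper_width"]);print(R.round(3))
H,S,V=cv2.split(cv2.cvtColor(im,cv2.COLOR_RGB2HSV))
def pl(z): return ray(np.argwhere(np.ones_like(H,bool))[:,::-1],z,K,T).reshape(384,512,3)[...,:2]
C=np.array([.5065,-.2091])
P=pl(.103); r=np.hypot(*(P-C).transpose(2,0,1)); ring=(r<.062)&(r>.036)
for nm,m in (("yellow",(H>15)&(H<35)&(S>100)&(V>80)),("blue",(H>100)&(H<130)&(S>100)&(V>60)),("white",(S<50)&(V>170))):
    m=m&ring
    if m.sum()>10:
        p=P[m].mean(0)-C; print(nm,m.sum(),p,np.degrees(np.arctan2(p[1],p[0])))
P=pl(.145); near=np.hypot(*(P-C).transpose(2,0,1))<.034
red=((H<8)|(H>172))&(S>130)&(V>90)&near
p=P[red]
if len(p)>10: print("red",len(p),p.mean(0),cv2.minAreaRect((p*1000).astype(np.float32)),"from C",np.degrees(np.arctan2(*(p.mean(0)-C)[::-1])))
E
python3 look.py w1
```

```text
1.225 [ 0.5062434  -0.20937682  0.23208005] jaw ang -110.87965935788728 [-0.477  0.348  1.657  0.     1.138  1.458] [ 0.08630881  0.47145169 -0.34710273] 0.0931429025165475
[[-0.934 -0.001 -0.356]
 [ 0.356  0.001 -0.934]
 [ 0.001 -1.    -0.001]]
yellow 134 [0.03575041 0.03121363] 41.12416258854381
blue 169 [ 0.04429403 -0.02241431] -26.84098447955774
```

View pics/w1.png

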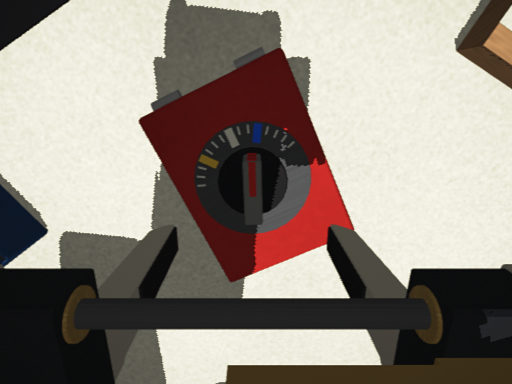

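The wrist view shows the grip bar at about (253,188), midway between the fingers and parallel to the pads. I'll descend and pinch it.

>>> {"fn": "apply_moves", "kwargs": {
  "series": [
    {"tx":0,"ty":50,"tz":0,"roll":0,"hand":1},
    {"tx":0,"ty":85,"tz":0,"roll":0,"hand":1},
    {"tx":0,"ty":99,"tz":0,"roll":0,"hand":1},
    {"tx":0,"ty":99,"tz":0,"roll":0,"hand":1}
  ],
  "force": 15
}}

```text
time_s: 1.78
ee_pos: [0.5057, -0.2101, 0.1332]
eef_rot: [-0.372, -2.022, 2.02]
wrist_force: [-0.2, 0.2, 0.4]
gripper_width: 0.0929
```

>>> {"fn": "apply_moves", "kwargs": {
  "series": [
    {"tx":0,"ty":0,"tz":0,"roll":0,"hand":-1},
    {"tx":0,"ty":0,"tz":0,"roll":0,"hand":-1},
    {"tx":0,"ty":0,"tz":0,"roll":0,"hand":-1},
    {"tx":0,"ty":0,"tz":0,"roll":0,"hand":-1},
    {"tx":0,"ty":0,"tz":0,"roll":0,"hand":-1},
    {"tx":0,"ty":0,"tz":0,"roll":0,"hand":-1},
    {"tx":0,"ty":0,"tz":0,"roll":0,"hand":-1},
    {"tx":0,"ty":0,"tz":0,"roll":0,"hand":-1}
  ]
}}

```text
time_s: 2.78
ee_pos: [0.5057, -0.2101, 0.1332]
eef_rot: [-0.372, -2.022, 2.02]
wrist_force: [-0.2, -0.4, -0.4]
gripper_width: 0.0176
```

```bash
python3 look.py w2
```

```text
2.775 [ 0.50567228 -0.21012254  0.13315758] jaw ang -110.97634430130776 [-4.790e-01  4.710e-01  1.746e+00  1.000e-03  9.260e-01  1.458e+00] [-0.17918349 -0.43655392 -0.43252521] 0.017636766102343007
[[-0.934 -0.002 -0.358]
 [ 0.358  0.001 -0.934]
 [ 0.002 -1.    -0.001]]
yellow 300 [0.03560528 0.03147288] 41.4747055590028
blue 367 [ 0.04431944 -0.02245097] -26.86548064146809
red 30 [ 0.47964153 -0.210562  ] ((480.07379150390625, -210.42770385742188), (3.4099297523498535, 3.3597328662872314), 68.99960327148438) from C -176.88425975922578
```

View pics/w2.png

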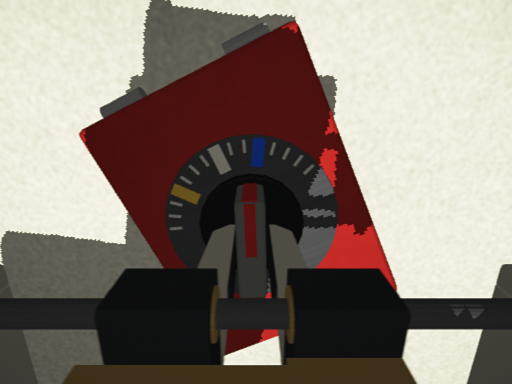

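The bar is between the fingers. I'll let the grip settle and start the left turn.

>>> {"fn": "apply_moves", "kwargs": {
  "series": [
    {"tx":0,"ty":0,"tz":0,"roll":0,"hand":-1},
    {"tx":0,"ty":0,"tz":0,"roll":0,"hand":-1},
    {"tx":0,"ty":0,"tz":0,"roll":-5,"hand":-1},
    {"tx":0,"ty":0,"tz":0,"roll":-10,"hand":-1},
    {"tx":0,"ty":0,"tz":0,"roll":-15,"hand":-1},
    {"tx":0,"ty":0,"tz":0,"roll":-20,"hand":-1}
  ]
}}

```text
time_s: 3.58
ee_pos: [0.5057, -0.2109, 0.1332]
eef_rot: [-0.014, -2.214, 2.214]
wrist_force: [-0.5, -8.4, -2.8]
gripper_width: 0.0157
```

```bash
python3 look.py w3
```

```text
3.575 [ 0.50568863 -0.21091091  0.13319278] jaw ang -90.81990978991706 [-4.800e-01  4.710e-01  1.746e+00 -1.000e-03  9.260e-01  1.106e+00] [-0.47825839 -8.39843483 -2.81221231] 0.015662428528015863
[[-1.    -0.001 -0.014]
 [ 0.014  0.    -1.   ]
 [ 0.001 -1.    -0.   ]]
yellow 323 [0.03534585 0.03132747] 41.550970057754604
blue 366 [ 0.04426232 -0.02260257] -27.05114159027141
red 27 [ 0.48094271 -0.21344351] ((481.457763671875, -210.61972045898438), (18.189456939697266, 2.69053053855896), 89.12741088867188) from C -170.35463035871558
```

View pics/w3.png

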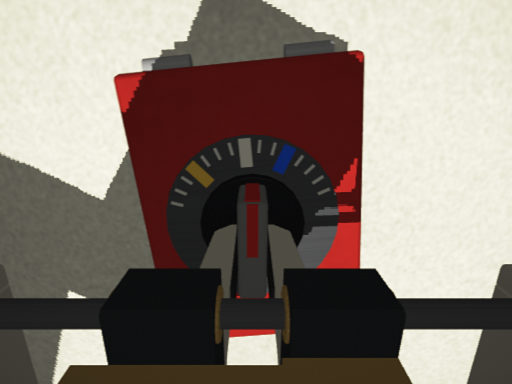

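The dial follows, with the pointer now just right of the white mark at (246,152). The side force of -8.4 N means the axis lies slightly towards -y, so I'll shift 1 mm and go on.

>>> {"fn": "apply_moves", "kwargs": {
  "series": [
    {"tx":0,"ty":0,"tz":1.0,"roll":-6,"hand":-1},
    {"tx":0,"ty":0,"tz":1.0,"roll":-12,"hand":-1},
    {"tx":0,"ty":0,"tz":1.0,"roll":-18,"hand":-1},
    {"tx":0,"ty":0,"tz":1.0,"roll":-24,"hand":-1},
    {"tx":0,"ty":0,"tz":1.0,"roll":-30,"hand":-1},
    {"tx":0,"ty":0,"tz":1.0,"roll":-36,"hand":-1},
    {"tx":0,"ty":0,"tz":1.0,"roll":-41,"hand":-1},
    {"tx":0,"ty":0,"tz":1.0,"roll":-44,"hand":-1},
    {"tx":0,"ty":0,"tz":1.0,"roll":-44,"hand":-1}
  ]
}}

```text
time_s: 4.75
ee_pos: [0.5067, -0.2136, 0.1332]
eef_rot: [-0.708, 1.774, -1.781]
wrist_force: [5.6, -10.6, -7.1]
gripper_width: 0.0157
```

```bash
python3 look.py w4
```

```text
4.75 [ 0.50668091 -0.21359762  0.13324136] jaw ang -46.52570798047021 [-0.483  0.473  1.743 -0.003  0.923  0.331] [  5.57437497 -10.62178276  -7.1028946 ] 0.015698999753764056
[[-0.726  0.002  0.688]
 [-0.688 -0.003 -0.726]
 [ 0.001 -1.     0.003]]
yellow 335 [0.03564144 0.03077806] 40.812150434579
blue 320 [ 0.04437077 -0.02341376] -27.81990976199888
red 36 [ 0.48805482 -0.22928565] ((488.7646789550781, -229.7687225341797), (2.692410469055176, 18.198150634765625), 43.28022766113281) from C -132.42034771606478
```

View pics/w4.png

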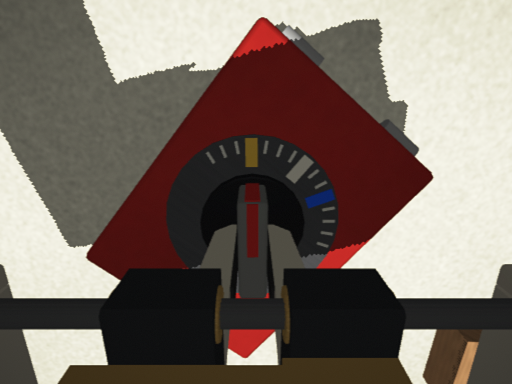

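The pointer lines up with the yellow mark: bar at column 252, yellow at (251,152). I'll pause here for about a second.

>>> {"fn": "apply_moves", "kwargs": {
  "series": [
    {"tx":0,"ty":0,"tz":0,"roll":0,"hand":-1},
    {"tx":0,"ty":0,"tz":0,"roll":0,"hand":-1},
    {"tx":0,"ty":0,"tz":0,"roll":0,"hand":-1},
    {"tx":0,"ty":0,"tz":0,"roll":0,"hand":-1},
    {"tx":0,"ty":0,"tz":0,"roll":0,"hand":-1},
    {"tx":0,"ty":0,"tz":0,"roll":0,"hand":-1},
    {"tx":0,"ty":0,"tz":0,"roll":0,"hand":-1},
    {"tx":0,"ty":0,"tz":0,"roll":0,"hand":-1},
    {"tx":0,"ty":0,"tz":0,"roll":0,"hand":-1}
  ]
}}

```text
time_s: 5.92
ee_pos: [0.5067, -0.2137, 0.1332]
eef_rot: [-0.708, 1.774, -1.781]
wrist_force: [1.4, -3.4, -3.7]
gripper_width: 0.016
```

```bash
python3 - <<'E'
from workcell import bot
s=bot.read_state();print(s["wrist_force"],s["moment"],s["ee_pos"],s["qvel"].round(4))
# axis check: dial centre from plate marks in w1 (unobstructed), dark plate circle seen from top
from h import *
z=np.load("top0.npz");im,K,T=z["im"],z["K"],z["T"]
H,S,V=cv2.split(cv2.cvtColor(im,cv2.COLOR_RGB2HSV))
m=((S<110)&(V<110)); 
P=ray(np.argwhere(np.ones_like(H,bool))[:,::-1],.103,K,T).reshape(384,512,3)[...,:2]
red=((H<10)|(H>170))&(S>110); roi=np.hypot(*(P-[.5065,-.2091]).transpose(2,0,1))<.07
m=(~red&roi).astype(np.uint8)
cs,_=cv2.findContours(m,cv2.RETR_EXTERNAL,cv2.CHAIN_APPROX_NONE); c=max(cs,key=cv2.contourArea)[:,0]
print(cv2.minEnclosingCircle((ray(c,.103,K,T)[:,:2]*1000).astype(np.float32)))
E
```

```text
[ 1.41810736 -3.4175224  -3.69076764] [-0.62085786 -0.33864023 -0.01251768] [ 0.50670006 -0.21366522  0.13322514] [ 0.0007  0.      0.0018 -0.002  -0.0007 -0.0012]
((507.5761413574219, -210.88165283203125), 57.594886779785156)
```

The dial has been still for over a second and the forces have relaxed. Now I'll turn right 70 degrees in two calls. The axis sits slightly off the TCP along the bar, so I'll shift a little as it turns.

>>> {"fn": "apply_moves", "kwargs": {
  "series": [
    {"tx":-0.1,"ty":0,"tz":-0.2,"roll":4,"hand":-1},
    {"tx":-0.2,"ty":0,"tz":-0.5,"roll":9,"hand":-1},
    {"tx":-0.3,"ty":0,"tz":-0.8,"roll":14,"hand":-1},
    {"tx":-0.4,"ty":0,"tz":-1.1,"roll":19,"hand":-1},
    {"tx":-0.5,"ty":0,"tz":-1.4,"roll":24,"hand":-1},
    {"tx":-0.6,"ty":0,"tz":-1.7,"roll":29,"hand":-1},
    {"tx":-0.7,"ty":0,"tz":-2.0,"roll":34,"hand":-1},
    {"tx":-0.8,"ty":0,"tz":-2.2,"roll":38,"hand":-1},
    {"tx":-0.9,"ty":0,"tz":-2.3,"roll":40,"hand":-1},
    {"tx":-0.9,"ty":0,"tz":-2.3,"roll":40,"hand":-1}
  ]
}}

```text
time_s: 7.18
ee_pos: [0.5056, -0.2112, 0.1332]
eef_rot: [-0.065, 2.187, -2.193]
wrist_force: [0.9, -0.9, -1.2]
gripper_width: 0.016
```

```bash
python3 look.py w5
```

```text
7.175 [ 0.50561399 -0.21123828  0.13319379] jaw ang -86.52932762389142 [-0.48   0.47   1.748 -0.003  0.921  1.032] [ 0.90962731 -0.85370964 -1.1952031 ] 0.015965551578078246
[[-0.998  0.001  0.061]
 [-0.061 -0.003 -0.998]
 [-0.001 -1.     0.003]]
yellow 324 [0.03539173 0.03117877] 41.37882857712519
blue 359 [ 0.04417843 -0.0228124 ] -27.31045547065122
red 36 [ 0.4812533  -0.21268949] ((481.43841552734375, -212.6824188232422), (2.6852660179138184, 18.182411193847656), 3.284022569656372) from C -171.9081043284349
```

View pics/w5.png

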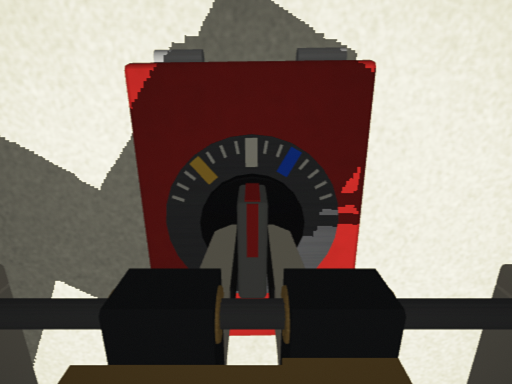

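The pointer is exactly on white (251,152), with forces near zero. 30 degrees remain.

>>> {"fn": "apply_moves", "kwargs": {
  "series": [
    {"tx":0,"ty":0,"tz":-0.2,"roll":4,"hand":-1},
    {"tx":-0.1,"ty":0,"tz":-0.5,"roll":9,"hand":-1},
    {"tx":-0.2,"ty":0,"tz":-0.8,"roll":14,"hand":-1},
    {"tx":-0.3,"ty":0,"tz":-1.1,"roll":19,"hand":-1},
    {"tx":-0.4,"ty":0,"tz":-1.4,"roll":24,"hand":-1},
    {"tx":-0.4,"ty":0,"tz":-1.6,"roll":28,"hand":-1},
    {"tx":-0.5,"ty":0,"tz":-1.7,"roll":30,"hand":-1},
    {"tx":-0.5,"ty":0,"tz":-1.7,"roll":30,"hand":-1},
    {"tx":-0.5,"ty":0,"tz":-1.7,"roll":30,"hand":-1},
    {"tx":-0.5,"ty":0,"tz":-1.7,"roll":30,"hand":-1}
  ]
}}

```text
time_s: 8.48
ee_pos: [0.506, -0.2093, 0.1332]
eef_rot: [-0.464, -1.963, 1.967]
wrist_force: [1.3, 2.6, -1.1]
gripper_width: 0.016
```

```bash
python3 look.py w6
```

```text
8.475 [ 0.50602216 -0.20933303  0.13318009] jaw ang -116.47460091307552 [-0.476  0.469  1.749 -0.002  0.921  1.558] [ 1.34062425  2.60369473 -1.13149767] 0.016007433284221644
[[-0.895  0.001 -0.446]
 [ 0.446 -0.003 -0.895]
 [-0.002 -1.     0.002]]
yellow 294 [0.0355783  0.03156514] 41.57950038378411
blue 377 [ 0.04422233 -0.02239111] -26.854472865691804
```

View pics/w6.png

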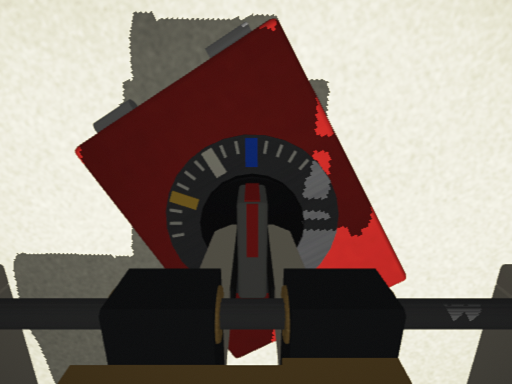

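The pointer is on blue at (251,152). I'll release, then rise.

>>> {"fn": "apply_moves", "kwargs": {
  "series": [
    {"tx":0,"ty":0,"tz":0,"roll":0,"hand":1},
    {"tx":0,"ty":0,"tz":0,"roll":0,"hand":1},
    {"tx":0,"ty":0,"tz":0,"roll":0,"hand":1},
    {"tx":0,"ty":0,"tz":0,"roll":0,"hand":1},
    {"tx":0,"ty":0,"tz":0,"roll":0,"hand":1},
    {"tx":0,"ty":0,"tz":0,"roll":0,"hand":1}
  ]
}}

```text
time_s: 9.28
ee_pos: [0.506, -0.2093, 0.1332]
eef_rot: [-0.464, -1.963, 1.967]
wrist_force: [-0.8, 0.4, -0.1]
gripper_width: 0.0711
```

>>> {"fn": "apply_moves", "kwargs": {
  "series": [
    {"tx":0,"ty":-15,"tz":0,"roll":0,"hand":1},
    {"tx":0,"ty":-50,"tz":0,"roll":0,"hand":1},
    {"tx":0,"ty":-90,"tz":0,"roll":0,"hand":1},
    {"tx":0,"ty":-100,"tz":0,"roll":0,"hand":1},
    {"tx":0,"ty":-100,"tz":0,"roll":0,"hand":1},
    {"tx":0,"ty":-100,"tz":0,"roll":0,"hand":1},
    {"tx":0,"ty":-100,"tz":0,"roll":0,"hand":1}
  ]
}}

```text
time_s: 10.15
ee_pos: [0.5055, -0.2089, 0.2321]
eef_rot: [-0.462, -1.963, 1.966]
wrist_force: [-0.1, -0.2, 0.2]
gripper_width: 0.0936
```

```bash
python3 look.py w7; python3 - <<'E'
from h import *
from workcell import bot
im,d=bot.get_image("top"); a=np.load("top0.npz")["im"]
cv2.imwrite("pics/top7.png",im[:,:,::-1])
print("blue dial diff",np.abs(im[150:225,105:175].astype(int)-a[150:225,105:175]).mean())
E
```

```text
10.15 [ 0.50550504 -0.20888236  0.23206711] jaw ang -116.48055241360588 [-0.476  0.346  1.66  -0.002  1.135  1.558] [-0.05571521 -0.18204719  0.19300098] 0.09355727064253669
[[-0.895 -0.001 -0.446]
 [ 0.446 -0.002 -0.895]
 [-0.    -1.     0.002]]
yellow 133 [0.03572104 0.0312666 ] 41.19563300631722
blue 171 [ 0.04472688 -0.02256378] -26.76998868323396
white 11 [ 0.03006366 -0.04414093] -55.74186171596025
blue dial diff 16.44920634920635
```

View pics/w7.png

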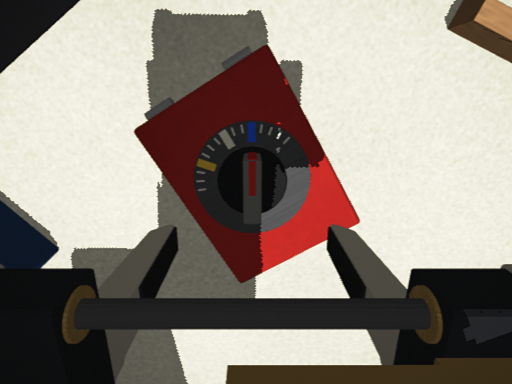

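The released pointer is still on blue: bar at column 251, mark at (251,131). The patch around the blue dial has changed since the start, possibly from shadow, so I'll check it.

View pics/top7.png

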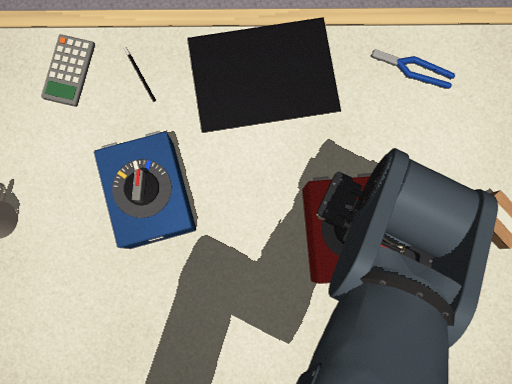

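The blue box and its pointer (138,175) look unchanged, and the arm never came near them. Handing in.

```bash
python3 -c "
from workcell import bot
print(bot.job_done(), bot.read_state()['time_s'])"
```

```text
the job is handed in; nothing more can be done
the job is handed in; nothing more can be done
```

The red box's combination is dialled and the job is handed in. I pinched the dial's bar and turned it left to the yellow mark, held it still for just over a second, then turned it right to the blue mark. I then let go and rose 100 mm. The last clock reading before hand-in was 10.15 s.

**Last checks:**
- **Red dial:** the final wrist picture shows the released pointer on the blue mark, the gripper open and clear of the box, and wrist force near zero.
- **Blue dial:** it looks the same in the top view as at the start, and the arm stayed away from it. The picture-difference check on that area did not agree: it gave a mean difference of 16 grey levels. I put that down to changed light without confirming it, so the blue dial was judged by eye only.
- **Axis position:** the red dial's axis was about 2–3 mm off my first estimate. That caused side forces of up to about 12 N on the left turn. I corrected for it on the way back, and the forces fell below 3 N.

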